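# Put away the cutter case that is not empty

## Task

Only one of the three identical orange cutter cases still has its steel cutter head inside: lift them to feel which is the heavy one, and set that one down gently, upright, in the free compartment of the open chest drawer. Leave the two empty cases standing upright on the bench, then ease the drawer fully shut without slamming it. Do not tip any case over, and leave the glue bottle, the wood offcut and the brush where they are.

Things in the scene. Friction and masses are not known exactly. Their poses are not given: they have to be found in the camera images.
- case_a_mid (a point): closed orange plastic cutter case, black lid, 56 x 56 mm, 70 mm tall, upright on the bench, three look the same; this point is its centre, 35 mm above its underside, z up, x and y along its sides. One of the three (it varies) holds a steel cutter head and weighs 0.41 to 0.57 kg in all; the two empty ones weigh 0.11 kg each. Contents have about 2 mm play. Rigid: a firm grip is fine.
- case_b_mid (a point): closed orange plastic cutter case, black lid, 56 x 56 mm, 70 mm tall, upright on the bench, three look the same; this point is its centre, 35 mm above its underside, z up, x and y along its sides. One of the three (it varies) holds a steel cutter head and weighs 0.41 to 0.57 kg in all; the two empty ones weigh 0.11 kg each. Contents have about 2 mm play. Rigid: a firm grip is fine.
- case_c_mid (a point): closed orange plastic cutter case, black lid, 56 x 56 mm, 70 mm tall, upright on the bench, three look the same; this point is its centre, 35 mm above its underside, z up, x and y along its sides. One of the three (it varies) holds a steel cutter head and weighs 0.41 to 0.57 kg in all; the two empty ones weigh 0.11 kg each. Contents have about 2 mm play. Rigid: a firm grip is fine.
- bay (a point): point on the floor of the drawer's free compartment where a case stands clear of the chest's top. Fixed to the drawer: x into the chest (closing), y left, z up. The compartment spans x -69 to 125 mm, y -58 to 58 mm from here; walls rise 71 mm over the floor, the divider on the left (+y) 50 mm; low collars fill the space beyond it. Floor 22 mm above the bench. A standing case passes under the chest's top.
- chest_drawer0_handle (a point): middle of the drawer's steel bar handle: 110 mm long (along y), 11 mm thick, 35 mm in front of the pale drawer front, 77 mm above the bench; x points into the chest (push this way to shut), z up. The chest is a low dark wooden box fixed to the bench, 240 deep x 220 wide x 115 mm high. The handle moves with the drawer.
- chest_drawer0 (a joint): how far the drawer is out, in m: 0 is fully shut, it starts 0.135 to 0.16 out and can run to 0.165. It slides along the bay's x, resists with 1 N and a little drag, and stays where it is left.
- glue: yellow glue bottle with red cap, 54 mm across, 170 mm tall, upright; origin at the centre of its underside. Leave alone.
- offcut: pale wood offcut 110 x 70 x 35 mm lying on the bench; origin at the centre of its underside, x along its length. Leave alone.
- dustbrush_grip (a point): middle of the handle of a hand brush lying on the bench, x along the tool. Leave alone.
Not all that is in view belongs to the job. Leave any green or white look-alike of the part that bears case_c_mid alone.

How it is judged:
On the way:
1. the case with the cutter head stands let go in the drawer's free compartment (((x of case_a_mid in the frame of bay between -0.055 and 0.135 m and y of case_a_mid in the frame of bay between -0.04 and 0.04 m and z of case_a_mid in the frame of bay between 0.029 and 0.041 m and angle between case_a_mid's own z axis and vertical below 0.12 rad and contact force between case_a and chest above 2.5 N and contact force between case_a and the fingers below 0.05 N) or (x of case_b_mid in the frame of bay between -0.055 and 0.135 m and y of case_b_mid in the frame of bay between -0.04 and 0.04 m and z of case_b_mid in the frame of bay between 0.029 and 0.041 m and angle between case_b_mid's own z axis and vertical below 0.12 rad and contact force between case_b and chest above 2.5 N and contact force between case_b and the fingers below 0.05 N) or (x of case_c_mid in the frame of bay between -0.055 and 0.135 m and y of case_c_mid in the frame of bay between -0.04 and 0.04 m and z of case_c_mid in the frame of bay between 0.029 and 0.041 m and angle between case_c_mid's own z axis and vertical below 0.12 rad and contact force between case_c and chest above 2.5 N and contact force between case_c and the fingers below 0.05 N))), for 0.2 s.
At the end, for the whole second after the job is handed in: The drawer is shut to within 8 mm; the heavy case, and no other, stands upright (within 0.12 rad) on the floor of the drawer's free compartment; the two empty cases stand upright on the bench (anywhere on it); all are released and at rest (value of joint chest_drawer0 below 0.008 m and ((x of case_a_mid in the frame of bay between -0.055 and 0.135 m and y of case_a_mid in the frame of bay between -0.04 and 0.04 m and z of case_a_mid in the frame of bay between 0.029 and 0.041 m and angle between each of case_a_mid, case_b_mid, case_c_mid's own z axis and vertical below 0.12 rad and contact force between case_a and chest above 2.5 N and height (world z) of case_b_mid between 0.029 and 0.041 m and height (world z) of case_c_mid between 0.029 and 0.041 m) or (x of case_b_mid in the frame of bay between -0.055 and 0.135 m and y of case_b_mid in the frame of bay between -0.04 and 0.04 m and z of case_b_mid in the frame of bay between 0.029 and 0.041 m and angle between each of case_b_mid, case_a_mid, case_c_mid's own z axis and vertical below 0.12 rad and contact force between case_b and chest above 2.5 N and height (world z) of case_a_mid between 0.029 and 0.041 m and height (world z) of case_c_mid between 0.029 and 0.041 m) or (x of case_c_mid in the frame of bay between -0.055 and 0.135 m and y of case_c_mid in the frame of bay between -0.04 and 0.04 m and z of case_c_mid in the frame of bay between 0.029 and 0.041 m and angle between each of case_c_mid, case_a_mid, case_b_mid's own z axis and vertical below 0.12 rad and contact force between case_c and chest above 2.5 N and height (world z) of case_a_mid between 0.029 and 0.041 m and height (world z) of case_b_mid between 0.029 and 0.041 m)) and linear speed of each of case_a, case_b, case_c below 0.02 m/s); the robot touches nothing.
It fails at once if the glue bottle, the offcut or the brush is shoved more than 40 mm from its place (distance of any of glue, offcut, dustbrush_grip from where it was at the start of the episode above 0.04 m).
It fails at once if a case is tipped over (more than about 45 degrees) (angle between any of case_a_mid, case_b_mid, case_c_mid's own z axis and vertical above 0.8 rad).
It fails at once if a case is dropped into the drawer (moves faster than 0.7 m/s inside it) ((x of case_a_mid in the frame of bay between -0.055 and 0.135 m and y of case_a_mid in the frame of bay between -0.04 and 0.04 m and z of case_a_mid in the frame of bay between 0.02 and 0.075 m and linear speed of case_a above 0.7 m/s) or (x of case_b_mid in the frame of bay between -0.055 and 0.135 m and y of case_b_mid in the frame of bay between -0.04 and 0.04 m and z of case_b_mid in the frame of bay between 0.02 and 0.075 m and linear speed of case_b above 0.7 m/s) or (x of case_c_mid in the frame of bay between -0.055 and 0.135 m and y of case_c_mid in the frame of bay between -0.04 and 0.04 m and z of case_c_mid in the frame of bay between 0.02 and 0.075 m and linear speed of case_c above 0.7 m/s)).
It fails at once if the drawer is slammed (closes faster than 0.4 m/s) (velocity of joint chest_drawer0 below -0.4 m/s).
It also fails if it takes over 72 s, if anything falls off the work surface, if the arm or the gripper's body presses on something with over 40 N, if the wrist force passes 120 N, or if a joint passes its speed limit or range.

## Robot

A 6-joint arm with a two-finger parallel gripper is mounted at the origin on the work surface. World frame = base frame: x ahead of the robot, y to its left, z up, the work surface at z = 0. Lengths are in m, angles in rad, forces in N, time in s.
With the tool pointing down it reaches from about 0.325 to 0.85 m from the base axis. Payload 15.5 kg.
Tool frame: the origin (TCP) lies where the fingers leave the gripper's body, on its centre line; the fingertips stand 78 mm ahead of it and the grasp point (between the pads) lies 60 mm ahead of it; z points along the fingers, y is the line along which they close (so a half turn about z gives the same grasp; the last joint's range is limited). The gripper opens to 91 mm and grips with 3 to 60 N. Pads are 32 mm wide; open, the fingers measure 118 mm over their backs; the gripper's body (76 mm by 178 mm) begins 60 mm behind the grasp point.
Start: joints at [1.054, 0.494, 1.345, -0, 1.302, -0.096], TCP at [0.255, 0.57, 0.292] pointing down, gripper open.
Joint ranges: [-2.91, 2.91], [-0.82, 2.16], [0.22, 2.67], [-1.22, 4.37], [0.12, 2.79], [-3.08, 3.08]. Speed limits (rad/s): [1.89, 1.89, 2.57, 3.01, 3.01, 3.01].

## Interface

Orientations are given as a unit quaternion [x, y, z, w].
In Python, from rig import get_obs, viewer, ticket gives the robot as it stands.
- The arm moves only by the shell command python3 -m handwheel 'ROWS' [FORCE]. ROWS is JSON, a list of rows, each an object of numbers: "dx", "dy", "dz": the shift along the tool's x, y, z each as a share of 0.08 m, from -1 to 1; "ax", "ay", "az": the turn, a rotation vector about the tool's x, y, z each as a share of 0.5 rad, from -1 to 1; "claw": the opening, from 0 (shut) to 1 (fully open). A call has 1 to 12 rows; each row is the pose to reach, as a shift and turn from the pose commanded when the call began, along the tool's axes at that moment; what a row does not reach only later rows make up. A row lasts 1/10 s, in which the tool goes at most 50 mm and 8.59 degrees, less where a joint would pass 70% of its speed; a pose out of reach is approached as far as the arm can. A call with a number of a shift or a turn outside -1 to 1 is refused whole. A call with a gripper value outside its range is refused whole. The fingers move at their own pace and stop on an object; FORCE is the grip in N (left out, the last holds). Time passes only in rows, so rows that repeat a pose let the fingers close. It gives the time, the measured TCP pose, the force, the opening and the grip force at its end, in the units of the state.
- get_obs(): the state, without advancing time (a new reading comes with each control period).
- viewer.snapshot(name): name is "scene" or "top"; returns (picture, depth): 480x640x3 uint8, red, green, blue; 480x640 float32, m along the optical axis (not along the pixel's ray), 0 where there is no reading.
- viewer.get_calibration(name): a dict with "fx", "fy", "cx", "cy" (pixels), "k1" (the pictures are not rectified: a ray, as slopes to the right and down, at radius r is drawn at 1 + k1 r^2 times it, then the intrinsics apply), "rvec" (rotation vector, rad) and "tvec" (3), from world to camera coordinates, as OpenCV has them. Camera axes: x right, y down, z forward; pixel columns grow to the right and rows downward; lengths in m; the calibration is good to about 2 mm. A picture is of the moment at which its call begins. get_calibration takes no time and is no camera call.
- ticket.sign_off(): hands the job in; it is judged then, once.
The state is a dict: "time": time; "joints": joint angles; "joint_vel": joint speeds; "tau": joint torques, N m; "tool_pos": TCP position; "eef_rot": TCP orientation; "wrist_force": force on the tool from outside, world axes, zero at the start; "torque": the same for the moment, N m; "width": finger opening in m; "grasp_force": force on a finger pad.
Only numpy, scipy, OpenCV 4.12 (cv2) and the standard library are available. Lean on these libraries where they do the work, as an engineer would, in place of code of your own. Each camera call takes 0.05 s, during which the arm holds its last target. There are 200 camera calls.

## Working session

There is one attempt and no reset: what is moved stays moved. The work goes in short steps, Python scripts to look and compute and a shell command to move; the robot and the scene stay as the last step left them, time stands still between calls to the robot, and variables do not carry over. Pictures are saved under pics/ and viewed, at most 10 in all, crops included, and the job is handed in when it is done.

```bash
mkdir -p pics
cat > h.py <<'E'
import numpy as np, cv2
from rig import get_obs, viewer, ticket
from scipy.spatial.transform import Rotation as R
def snap(n,f=None):
    im,d=viewer.snapshot(n)
    if f: cv2.imwrite(f,im[:,:,::-1])
    return im,d
def pts(n,d,uv):
    c=viewer.get_calibration(n); uv=np.array(uv,float).reshape(-1,2)
    K=np.array([[c['fx'],0,c['cx']],[0,c['fy'],c['cy']],[0,0,1]])
    s=cv2.undistortPoints(uv.reshape(-1,1,2),K,np.array([c['k1'],0,0,0.])).reshape(-1,2)
    z=np.array([d[int(round(v)),int(round(u))] for u,v in uv])
    P=np.c_[s*z[:,None],z]; Rm=R.from_rotvec(np.ravel(c['rvec'])).as_matrix()
    return (P-np.ravel(c['tvec']))@Rm
E
python3 - <<'E'
from h import *
import numpy as np
for n in('top','scene'):
    im,d=snap(n,f'pics/{n}0.png'); np.save(f'{n}.npy',d)
o=get_obs(); print(o['tool_pos'],o['eef_rot'],o['wrist_force'],R.from_quat(o['eef_rot']).as_matrix().round(3))
E
```

```text
[0.25517123 0.57028917 0.29170994] [ 2.08839513e-01  9.77949786e-01 -4.96401371e-04 -1.66145762e-04] [ 0.83415521 -0.62600134 -0.6112142 ] [[-0.913  0.408 -0.001]
 [ 0.408  0.913 -0.001]
 [ 0.    -0.001 -1.   ]]
```

View pics/top0.png

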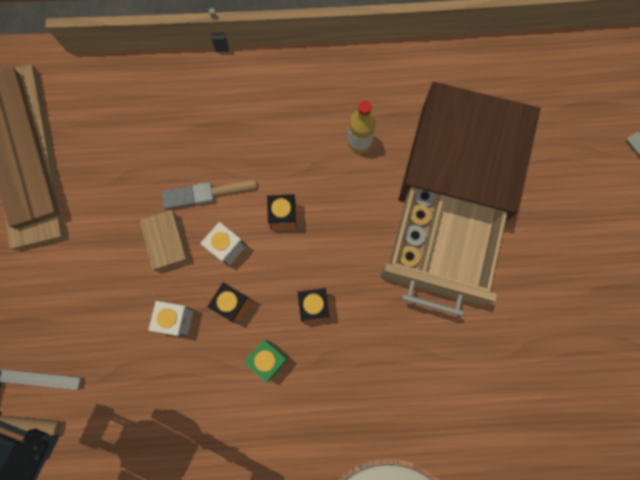

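View pics/scene0.png

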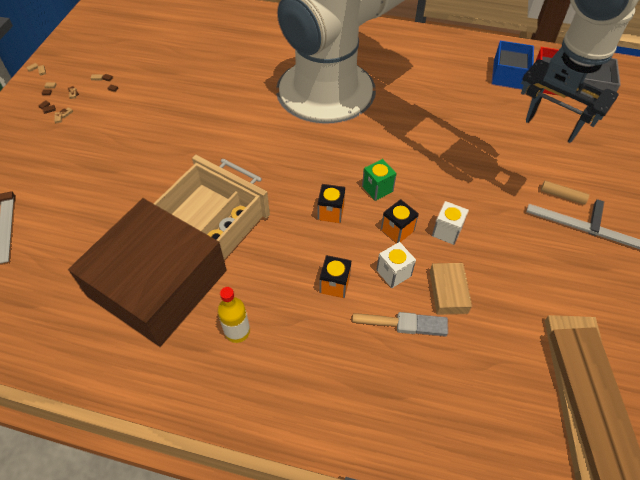

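Black-lid cases in the top view: (281,208), (228,302) and (314,304). They fit the description because the scene view shows orange bodies. The look-alikes are white at (222,242) and (170,319), and green at (266,361). I'll confirm in a crop and measure.

Run:
```python
from h import *
d=np.load('top.npy')
im=cv2.imread('pics/top0.png')
c=np.hstack([cv2.resize(im[180:400,130:350],(400,400),interpolation=cv2.INTER_CUBIC),cv2.resize(im[180:330,370:520],(400,400),interpolation=cv2.INTER_CUBIC)]); cv2.imwrite('pics/crop.png',c)
uv=np.stack(np.meshgrid(np.arange(640),np.arange(480)),-1).reshape(-1,2)
P=pts('top',d,uv); Z=P[:,2].reshape(480,640)
np.save('P.npy',P)
m=((Z>.055)&(Z<.085)&(d>0)).astype(np.uint8)
n,l,st,ce=cv2.connectedComponentsWithStats(m)
for i in range(1,n):
    if st[i,4]<150: continue
    q=P[(l==i).ravel()]
    (x,y),s,a=cv2.minAreaRect((q[:,:2]*1000).astype(np.float32))
    print(ce[i].round(),st[i,4],'xy',round(x),round(y),'size',np.round(s),'ang',round(a,1),'z',np.median(q[:,2]).round(4))
m=((Z>.1)&(Z<.13)).astype(np.uint8)
n,l,st,ce=cv2.connectedComponentsWithStats(m)
for i in range(1,n):
    if st[i,4]>1500: 
        q=P[(l==i).ravel()];print('hi',ce[i].round(),cv2.minAreaRect((q[:,:2]*1000).astype(np.float32)),np.median(q[:,2]))
for u in [(433,301),(408,288),(460,310),(440,284),(390,268),(492,297),(465,240),(440,250),(425,197),(411,256),(362,125),(234,188),(163,240)]: print(u,pts('top',d,[u]).round(3))
```

```text
[343.  20.] 5117 xy 1048 14 size [1270.   11.] ang 89.9 z 0.0702
[359. 138.] 164 xy 781 4 size [54. 26.] ang 78.8 z 0.0704
[281. 209.] 816 xy 635 174 size [58. 57.] ang 0.1 z 0.0706
[432. 233.] 323 xy 568 -126 size [  7. 162.] ang 71.0 z 0.0716
[492. 249.] 303 xy 530 -239 size [  3. 162.] ang 70.9 z 0.0698
[221. 242.] 846 xy 574 295 size [58. 57.] ang 48.3 z 0.0707
[434. 296.] 744 xy 441 -112 size [212.  48.] ang 68.4 z 0.0801
[227. 302.] 891 xy 454 284 size [57. 56.] ang 56.2 z 0.0708
[313. 304.] 873 xy 440 119 size [57. 57.] ang 4.0 z 0.0708
[167. 318.] 934 xy 431 399 size [58. 56.] ang 76.7 z 0.0711
[265. 360.] 940 xy 340 215 size [56. 56.] ang 46.4 z 0.071
hi [473. 147.] ((729.32275390625, -213.2177276611328), (221.986083984375, 229.6837615966797), 71.30533599853516) 0.11546491865906089
(433, 301) [[ 0.439 -0.127 -0.001]]
(408, 288) [[ 0.469 -0.079 -0.001]]
(460, 310) [[ 0.412 -0.16   0.08 ]]
(440, 284) [[ 0.461 -0.122  0.102]]
(390, 268) [[ 0.496 -0.031  0.104]]
(492, 297) [[ 0.431 -0.216  0.103]]
(465, 240) [[ 0.558 -0.201  0.024]]
(440, 250) [[ 0.541 -0.148  0.022]]
(425, 197) [[ 0.648 -0.123  0.048]]
(411, 256) [[ 0.527 -0.083  0.045]]
(362, 125) [[0.783 0.003 0.119]]
(234, 188) [[0.699 0.275 0.022]]
(163, 240) [[0.592 0.42  0.032]]
```

View pics/crop.png

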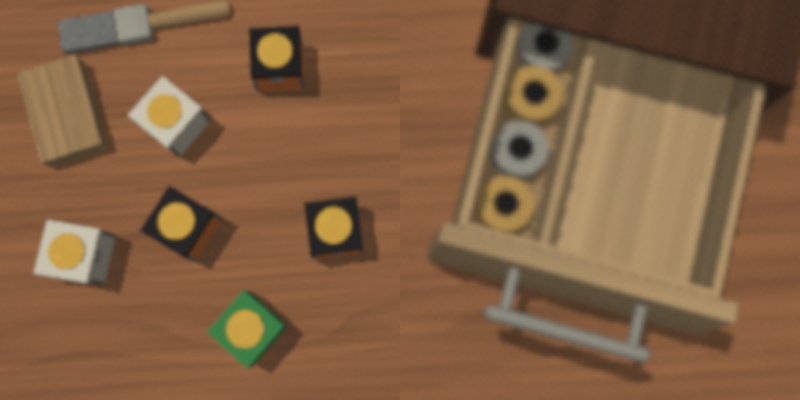

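The crop confirms three black-lid orange cases, at about (635,174), (454,284) and (440,119) mm. The compartment is right of the divider, and the chest's closing direction is about −19° yaw. Next I'll write a planner that converts waypoints to shares.

```bash
cat > plan.py <<'E'
from h import *
def plan(wps,start=None):
    """wps: (x,y,z,yaw_deg of tool y); prints shares for each call, tool kept pointing down"""
    o=get_obs(); M=R.from_quat(o['eef_rot']).as_matrix()
    p,yaw=(o['tool_pos'],np.degrees(np.arctan2(M[1,1],M[0,1]))) if start is None else (np.array(start[:3]),start[3])
    for w in wps:
        t=np.array(w[:3],float); dy=(w[3]-yaw+90)%180-90
        n=1
        while True:
            # split evenly in n calls
            ok=[]; q=p.copy(); yw=yaw
            for i in range(n):
                a=np.radians(yw); Y=np.array([np.cos(a),np.sin(a),0]); Zt=np.array([0,0,-1.]); X=np.cross(Y,Zt)
                s=(t-p)/n; sh=np.array([s@X,s@Y,s@Zt])/.08; az=-np.radians(dy/n)/.5
                ok.append(np.r_[sh,az]); q=q+s; yw+=dy/n
            if np.abs(ok).max()<=1: break
            n+=1
        for k in ok: print('wp',w,'dx %.3f dy %.3f dz %.3f az %.3f'%tuple(k),'dist mm %.0f'%(np.linalg.norm(k[:3])*80))
        p=t; yaw=yaw+dy
E
python3 - <<'E'
from plan import *
plan([(.454,.284,.2,56.2),(.454,.284,.107,56.2)])
E
```

```text
wp (0.454, 0.284, 0.2, 56.2) dx -0.933 dy -0.563 dz 0.287 az 0.085 dist mm 90
wp (0.454, 0.284, 0.2, 56.2) dx -0.956 dy -0.523 dz 0.287 az 0.085 dist mm 90
wp (0.454, 0.284, 0.2, 56.2) dx -0.977 dy -0.482 dz 0.287 az 0.085 dist mm 90
wp (0.454, 0.284, 0.2, 56.2) dx -0.996 dy -0.440 dz 0.287 az 0.085 dist mm 90
wp (0.454, 0.284, 0.107, 56.2) dx 0.000 dy 0.000 dz 0.581 az -0.000 dist mm 46
wp (0.454, 0.284, 0.107, 56.2) dx 0.000 dy 0.000 dz 0.581 az -0.000 dist mm 46
```

```bash
python3 -m handwheel '[{"dx":-0.46,"dy":-0.28,"dz":0.14,"az":0.04,"claw":1},{"dx":-0.933,"dy":-0.563,"dz":0.287,"az":0.085,"claw":1},{"dx":-0.933,"dy":-0.563,"dz":0.287,"az":0.085,"claw":1}]'
python3 -m handwheel '[{"dx":-0.48,"dy":-0.26,"dz":0.14,"az":0.04,"claw":1},{"dx":-0.956,"dy":-0.523,"dz":0.287,"az":0.085,"claw":1},{"dx":-0.956,"dy":-0.523,"dz":0.287,"az":0.085,"claw":1}]'
python3 -m handwheel '[{"dx":-0.49,"dy":-0.24,"dz":0.14,"az":0.04,"claw":1},{"dx":-0.977,"dy":-0.482,"dz":0.287,"az":0.085,"claw":1},{"dx":-0.977,"dy":-0.482,"dz":0.287,"az":0.085,"claw":1}]'
python3 -m handwheel '[{"dx":-0.5,"dy":-0.22,"dz":0.14,"az":0.04,"claw":1},{"dx":-0.996,"dy":-0.44,"dz":0.287,"az":0.085,"claw":1},{"dx":-0.996,"dy":-0.44,"dz":0.287,"az":0.085,"claw":1},{"dx":-0.996,"dy":-0.44,"dz":0.287,"az":0.085,"claw":1},{"dx":-0.996,"dy":-0.44,"dz":0.287,"az":0.085,"claw":1}]'
python3 - <<'E'
from plan import *
o=get_obs();print(o['time'],o['wrist_force'])
plan([(.454,.284,.107,56.2)])
E
```

```text
0.1 [ 0.83415521 -0.62600134 -0.6112142 ]
wp (0.454, 0.284, 0.107, 56.2) dx -0.933 dy -0.563 dz 0.577 az 0.085 dist mm 99
wp (0.454, 0.284, 0.107, 56.2) dx -0.956 dy -0.523 dz 0.577 az 0.085 dist mm 99
wp (0.454, 0.284, 0.107, 56.2) dx -0.977 dy -0.482 dz 0.577 az 0.085 dist mm 99
wp (0.454, 0.284, 0.107, 56.2) dx -0.996 dy -0.440 dz 0.577 az 0.085 dist mm 99schema error: expected keys dx, dy, dz, ax, ay, az, claw
schema error: expected keys dx, dy, dz, ax, ay, az, claw
schema error: expected keys dx, dy, dz, ax, ay, az, claw
schema error: expected keys dx, dy, dz, ax, ay, az, claw
```

```bash
python3 -m handwheel '[{"dx":-0.46,"dy":-0.28,"dz":0.14,"ax":0,"ay":0,"az":0.04,"claw":1},{"dx":-0.933,"dy":-0.563,"dz":0.287,"ax":0,"ay":0,"az":0.085,"claw":1},{"dx":-0.933,"dy":-0.563,"dz":0.287,"ax":0,"ay":0,"az":0.085,"claw":1}]'
python3 -m handwheel '[{"dx":-0.48,"dy":-0.26,"dz":0.14,"ax":0,"ay":0,"az":0.04,"claw":1},{"dx":-0.956,"dy":-0.523,"dz":0.287,"ax":0,"ay":0,"az":0.085,"claw":1},{"dx":-0.956,"dy":-0.523,"dz":0.287,"ax":0,"ay":0,"az":0.085,"claw":1}]'
python3 -m handwheel '[{"dx":-0.49,"dy":-0.24,"dz":0.14,"ax":0,"ay":0,"az":0.04,"claw":1},{"dx":-0.977,"dy":-0.482,"dz":0.287,"ax":0,"ay":0,"az":0.085,"claw":1},{"dx":-0.977,"dy":-0.482,"dz":0.287,"ax":0,"ay":0,"az":0.085,"claw":1}]'
python3 -m handwheel '[{"dx":-0.5,"dy":-0.22,"dz":0.14,"ax":0,"ay":0,"az":0.04,"claw":1},{"dx":-0.996,"dy":-0.44,"dz":0.287,"ax":0,"ay":0,"az":0.085,"claw":1},{"dx":-0.996,"dy":-0.44,"dz":0.287,"ax":0,"ay":0,"az":0.085,"claw":1},{"dx":-0.996,"dy":-0.44,"dz":0.287,"ax":0,"ay":0,"az":0.085,"claw":1},{"dx":-0.996,"dy":-0.44,"dz":0.287,"ax":0,"ay":0,"az":0.085,"claw":1}]'
python3 - <<'E'
from plan import *
o=get_obs();print(o['time'],o['wrist_force'])
plan([(.454,.284,.107,56.2)])
E
```

```text
time: 0.4
tool_pos: [0.3066, 0.4949, 0.2676]
eef_rot: [0.231, 0.973, -0.002, -0.0]
wrist_force: [-1.2, 0.0, -1.0]
width: 0.0914
grasp_force: 0.0
time: 0.7
tool_pos: [0.3563, 0.4237, 0.2449]
eef_rot: [0.252, 0.968, -0.002, -0.0]
wrist_force: [-0.6, -0.3, 0.7]
width: 0.0911
grasp_force: 0.0
time: 1.0
tool_pos: [0.406, 0.3526, 0.2221]
eef_rot: [0.273, 0.962, -0.001, -0.0]
wrist_force: [-1.0, 0.3, 0.7]
width: 0.0913
grasp_force: 0.0
time: 1.5
tool_pos: [0.4537, 0.285, 0.2006]
eef_rot: [0.291, 0.957, 0.0, -0.0]
wrist_force: [0.7, -0.3, 0.4]
width: 0.091
grasp_force: 0.0
1.5 [ 0.72352618 -0.28766018  0.43346314]
wp (0.454, 0.284, 0.107, 56.2) dx -0.005 dy -0.004 dz 0.585 az -0.000 dist mm 47
wp (0.454, 0.284, 0.107, 56.2) dx -0.005 dy -0.004 dz 0.585 az -0.000 dist mm 47
```

```bash
python3 -m handwheel '[{"dx":0,"dy":0,"dz":0.3,"ax":0,"ay":0,"az":0,"claw":1},{"dx":0,"dy":0,"dz":0.6,"ax":0,"ay":0,"az":0,"claw":1},{"dx":0,"dy":0,"dz":0.6,"ax":0,"ay":0,"az":0,"claw":1}]'
python3 -m handwheel '[{"dx":0,"dy":0,"dz":0.25,"ax":0,"ay":0,"az":0,"claw":1},{"dx":0,"dy":0,"dz":0.56,"ax":0,"ay":0,"az":0,"claw":1},{"dx":0,"dy":0,"dz":0.56,"ax":0,"ay":0,"az":0,"claw":1},{"dx":0,"dy":0,"dz":0.56,"ax":0,"ay":0,"az":0,"claw":0},{"dx":0,"dy":0,"dz":0.56,"ax":0,"ay":0,"az":0,"claw":0},{"dx":0,"dy":0,"dz":0.56,"ax":0,"ay":0,"az":0,"claw":0},{"dx":0,"dy":0,"dz":0.56,"ax":0,"ay":0,"az":0,"claw":0},{"dx":0,"dy":0,"dz":0.56,"ax":0,"ay":0,"az":0,"claw":0}]' 25
python3 -m handwheel '[{"dx":0,"dy":0,"dz":-0.1,"ax":0,"ay":0,"az":0,"claw":0},{"dx":0,"dy":0,"dz":-0.3,"ax":0,"ay":0,"az":0,"claw":0},{"dx":0,"dy":0,"dz":-0.5,"ax":0,"ay":0,"az":0,"claw":0},{"dx":0,"dy":0,"dz":-0.5,"ax":0,"ay":0,"az":0,"claw":0},{"dx":0,"dy":0,"dz":-0.5,"ax":0,"ay":0,"az":0,"claw":0},{"dx":0,"dy":0,"dz":-0.5,"ax":0,"ay":0,"az":0,"claw":0}]'
python3 -m handwheel '[{"dx":0,"dy":0,"dz":0,"ax":0,"ay":0,"az":0,"claw":0}]'
python3 -m handwheel '[{"dx":0,"dy":0,"dz":0,"ax":0,"ay":0,"az":0,"claw":0}]'
```

```text
time: 1.8
tool_pos: [0.4524, 0.2847, 0.1506]
eef_rot: [0.29, 0.957, -0.001, -0.001]
wrist_force: [-0.2, -0.2, 1.2]
width: 0.0911
grasp_force: 0.0
time: 2.6
tool_pos: [0.4545, 0.2844, 0.1082]
eef_rot: [0.291, 0.957, 0.001, 0.0]
wrist_force: [-1.2, 0.4, 10.2]
width: 0.056
grasp_force: 25.0
time: 3.2
tool_pos: [0.4537, 0.2839, 0.1469]
eef_rot: [0.291, 0.957, -0.0, -0.0]
wrist_force: [-0.2, 0.1, -4.5]
width: 0.0558
grasp_force: 25.0
time: 3.3
tool_pos: [0.4537, 0.2839, 0.1468]
eef_rot: [0.291, 0.957, -0.0, -0.0]
wrist_force: [-0.1, -1.1, -4.0]
width: 0.0558
grasp_force: 25.0
time: 3.4
tool_pos: [0.4539, 0.284, 0.147]
eef_rot: [0.291, 0.957, -0.0, -0.0]
wrist_force: [0.9, 0.4, -4.0]
width: 0.056
grasp_force: 25.0
```

Run:
```python
from plan import *
P=np.load('P.npy'); a=np.radians(-19); u=P[:,:2]@[np.cos(a),np.sin(a)]; v=P[:,:2]@[-np.sin(a),np.cos(a)]; z=P[:,2]
def pr(n,m): print(n,m.sum(),'u',np.percentile(u[m],[1,50,99]).round(3),'v',np.percentile(v[m],[1,50,99]).round(3))
b=(u>.42)&(u<.9)&(v>-.12)&(v<.18)
pr('floor',b&(z>.017)&(z<.027)); pr('front',b&(u<.55)&(z>.099)&(z<.108)); pr('walls',b&(u>.5)&(u<.63)&(z>.088)&(z<.098))
pr('top',b&(u>.6)&(z>.112)&(z<.119)); pr('handle',b&(u<.465)&(z>.07)&(z<.09)); pr('divider',b&(u>.5)&(u<.63)&(z>.068)&(z<.075)&(v>.03))
f=[get_obs()['wrist_force'][2] for _ in range(2)]; print(f)
```

```text
floor 4463 u [0.472 0.589 0.675] v [-0.054  0.003  0.133]
front 899 u [0.471 0.479 0.487] v [-0.068  0.033  0.14 ]
walls 470 u [0.501 0.563 0.629] v [-0.06  -0.053  0.131]
top 11649 u [0.647 0.755 0.869] v [-0.072  0.034  0.144]
handle 460 u [0.432 0.438 0.464] v [-0.022  0.036  0.093]
divider 216 u [0.501 0.563 0.629] v [0.063 0.067 0.131]
[np.float64(-4.048244425599878), np.float64(-4.048244425599878)]
```

```bash
python3 -m handwheel '[{"dx":0,"dy":0,"dz":-0.3,"ax":0,"ay":0,"az":0,"claw":0},{"dx":0,"dy":0,"dz":-0.6,"ax":0,"ay":0,"az":0,"claw":0},{"dx":0,"dy":0,"dz":-0.9,"ax":0,"ay":0,"az":0,"claw":0},{"dx":0,"dy":0,"dz":-0.9,"ax":0,"ay":0,"az":0,"claw":0},{"dx":0,"dy":0,"dz":-0.9,"ax":0,"ay":0,"az":0,"claw":0},{"dx":0,"dy":0,"dz":-0.9,"ax":0,"ay":0,"az":0,"claw":0}]'
python3 -m handwheel '[{"dx":0,"dy":0,"dz":0,"ax":0,"ay":0,"az":0,"claw":0}]' | grep wrist
python3 -m handwheel '[{"dx":0,"dy":0,"dz":0,"ax":0,"ay":0,"az":0,"claw":0}]' | grep wrist
python3 -m handwheel '[{"dx":0,"dy":0,"dz":0,"ax":0,"ay":0,"az":0,"claw":0}]' | grep wrist
```

```text
time: 4.0
tool_pos: [0.4535, 0.2838, 0.2184]
eef_rot: [0.291, 0.957, -0.001, -0.001]
wrist_force: [-0.6, -0.9, -4.8]
width: 0.0556
grasp_force: 25.0
wrist_force: [-0.6, 0.2, -4.1]
wrist_force: [0.4, 0.4, -2.2]
wrist_force: [-0.6, -0.3, -3.5]
```

All the lifted readings average about −4 N, against −1.1 N expected for an empty case, so this is the heavy one. I'll carry it to the bay.

Run:
```python
from plan import *
plan([(.5264,-.176,.235,-19),(.5264,-.176,.131,-19)])
```

```text
wp (0.5264, -0.176, 0.235, -19) dx -0.659 dy -0.712 dz -0.033 az 0.437 dist mm 78
wp (0.5264, -0.176, 0.235, -19) dx -0.798 dy -0.552 dz -0.033 az 0.437 dist mm 78
wp (0.5264, -0.176, 0.235, -19) dx -0.899 dy -0.366 dz -0.033 az 0.437 dist mm 78
wp (0.5264, -0.176, 0.235, -19) dx -0.957 dy -0.162 dz -0.033 az 0.437 dist mm 78
wp (0.5264, -0.176, 0.235, -19) dx -0.969 dy 0.049 dz -0.033 az 0.437 dist mm 78
wp (0.5264, -0.176, 0.235, -19) dx -0.935 dy 0.258 dz -0.033 az 0.437 dist mm 78
wp (0.5264, -0.176, 0.131, -19) dx 0.000 dy 0.000 dz 0.650 az -0.000 dist mm 52
wp (0.5264, -0.176, 0.131, -19) dx 0.000 dy 0.000 dz 0.650 az -0.000 dist mm 52
```

```bash
python3 -m handwheel '[{"dx":-0.22,"dy":-0.24,"dz":-0.03,"ax":0,"ay":0,"az":0.15,"claw":0},{"dx":-0.44,"dy":-0.48,"dz":-0.03,"ax":0,"ay":0,"az":0.29,"claw":0},{"dx":-0.66,"dy":-0.71,"dz":-0.03,"ax":0,"ay":0,"az":0.437,"claw":0}]' 35 | grep tool
python3 -m handwheel '[{"dx":-0.27,"dy":-0.18,"dz":-0.03,"ax":0,"ay":0,"az":0.15,"claw":0},{"dx":-0.53,"dy":-0.37,"dz":-0.03,"ax":0,"ay":0,"az":0.29,"claw":0},{"dx":-0.8,"dy":-0.55,"dz":-0.03,"ax":0,"ay":0,"az":0.437,"claw":0}]' | grep tool
python3 -m handwheel '[{"dx":-0.3,"dy":-0.12,"dz":-0.03,"ax":0,"ay":0,"az":0.15,"claw":0},{"dx":-0.6,"dy":-0.24,"dz":-0.03,"ax":0,"ay":0,"az":0.29,"claw":0},{"dx":-0.9,"dy":-0.366,"dz":-0.03,"ax":0,"ay":0,"az":0.437,"claw":0}]' | grep tool
python3 -m handwheel '[{"dx":-0.32,"dy":-0.05,"dz":-0.03,"ax":0,"ay":0,"az":0.15,"claw":0},{"dx":-0.64,"dy":-0.11,"dz":-0.03,"ax":0,"ay":0,"az":0.29,"claw":0},{"dx":-0.957,"dy":-0.162,"dz":-0.03,"ax":0,"ay":0,"az":0.437,"claw":0}]' | grep tool
python3 -m handwheel '[{"dx":-0.32,"dy":0.02,"dz":-0.03,"ax":0,"ay":0,"az":0.15,"claw":0},{"dx":-0.64,"dy":0.03,"dz":-0.03,"ax":0,"ay":0,"az":0.29,"claw":0},{"dx":-0.969,"dy":0.049,"dz":-0.03,"ax":0,"ay":0,"az":0.437,"claw":0}]' | grep tool
python3 -m handwheel '[{"dx":-0.4,"dy":0.1,"dz":-0.03,"ax":0,"ay":0,"az":0.2,"claw":0},{"dx":-0.7,"dy":0.2,"dz":-0.03,"ax":0,"ay":0,"az":0.35,"claw":0},{"dx":-0.935,"dy":0.258,"dz":-0.03,"ax":0,"ay":0,"az":0.437,"claw":0},{"dx":-0.935,"dy":0.258,"dz":-0.03,"ax":0,"ay":0,"az":0.437,"claw":0},{"dx":-0.935,"dy":0.258,"dz":-0.03,"ax":0,"ay":0,"az":0.437,"claw":0},{"dx":-0.935,"dy":0.258,"dz":-0.03,"ax":0,"ay":0,"az":0.437,"claw":0}]'
python3 - <<'E'
from plan import *
snap('scene','pics/s1.png')
plan([(.5264,-.176,.131,-19)])
E
```

```text
tool_pos: [0.4663, 0.2067, 0.2219]
tool_pos: [0.4786, 0.1298, 0.2243]
tool_pos: [0.4909, 0.053, 0.2267]
tool_pos: [0.5029, -0.0237, 0.2291]
tool_pos: [0.515, -0.1003, 0.2315]
time: 6.4
tool_pos: [0.5268, -0.1752, 0.2338]
eef_rot: [0.814, 0.581, -0.0, -0.0]
wrist_force: [-0.4, -0.1, -4.2]
width: 0.056
grasp_force: 35.0
wp (0.5264, -0.176, 0.131, -19) dx -0.006 dy -0.001 dz 0.643 az 0.002 dist mm 51
wp (0.5264, -0.176, 0.131, -19) dx -0.006 dy -0.001 dz 0.643 az 0.002 dist mm 51
```

View pics/s1.png

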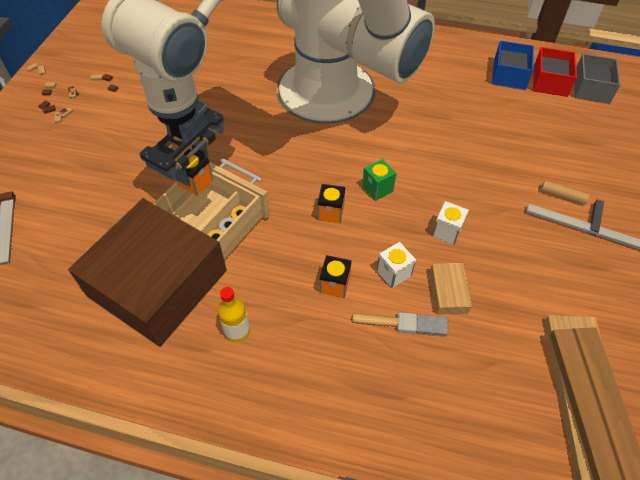

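Case (195,172) hangs upright over the compartment and the other objects are untouched. Lowering it slowly.

```bash
python3 -m handwheel '[{"dx":0,"dy":0,"dz":0.15,"ax":0,"ay":0,"az":0,"claw":0},{"dx":0,"dy":0,"dz":0.3,"ax":0,"ay":0,"az":0,"claw":0},{"dx":0,"dy":0,"dz":0.45,"ax":0,"ay":0,"az":0,"claw":0},{"dx":0,"dy":0,"dz":0.6,"ax":0,"ay":0,"az":0,"claw":0},{"dx":0,"dy":0,"dz":0.6,"ax":0,"ay":0,"az":0,"claw":0}]' | egrep 'tool|wrist'
python3 -m handwheel '[{"dx":0,"dy":0,"dz":0.15,"ax":0,"ay":0,"az":0,"claw":0},{"dx":0,"dy":0,"dz":0.3,"ax":0,"ay":0,"az":0,"claw":0},{"dx":0,"dy":0,"dz":0.45,"ax":0,"ay":0,"az":0,"claw":0},{"dx":0,"dy":0,"dz":0.55,"ax":0,"ay":0,"az":0,"claw":0},{"dx":0,"dy":0,"dz":0.6,"ax":0,"ay":0,"az":0,"claw":0},{"dx":0,"dy":0,"dz":0.64,"ax":0,"ay":0,"az":0,"claw":0},{"dx":0,"dy":0,"dz":0.64,"ax":0,"ay":0,"az":0,"claw":0}]' | egrep 'tool|wrist'
python3 -m handwheel '[{"dx":0,"dy":0,"dz":0.02,"ax":0,"ay":0,"az":0,"claw":0},{"dx":0,"dy":0,"dz":0.02,"ax":0,"ay":0,"az":0,"claw":0},{"dx":0,"dy":0,"dz":0.02,"ax":0,"ay":0,"az":0,"claw":0}]' | egrep 'tool|wrist'
```

```text
tool_pos: [0.5262, -0.1755, 0.1838]
wrist_force: [0.1, -0.6, -3.1]
tool_pos: [0.5271, -0.176, 0.1346]
wrist_force: [0.4, -0.0, -4.0]
tool_pos: [0.5272, -0.176, 0.1334]
wrist_force: [0.4, -0.7, -3.4]
```

```bash
python3 -m handwheel '[{"dx":0,"dy":0,"dz":0.015,"ax":0,"ay":0,"az":0,"claw":0},{"dx":0,"dy":0,"dz":0.025,"ax":0,"ay":0,"az":0,"claw":0},{"dx":0,"dy":0,"dz":0.025,"ax":0,"ay":0,"az":0,"claw":0}]' | egrep 'tool|wrist'
python3 -m handwheel '[{"dx":0,"dy":0,"dz":0.015,"ax":0,"ay":0,"az":0,"claw":0},{"dx":0,"dy":0,"dz":0.02,"ax":0,"ay":0,"az":0,"claw":0},{"dx":0,"dy":0,"dz":0.02,"ax":0,"ay":0,"az":0,"claw":0}]' | egrep 'tool|wrist'
```

```text
tool_pos: [0.5271, -0.1759, 0.1311]
wrist_force: [0.1, -0.3, -4.2]
tool_pos: [0.5276, -0.1761, 0.1302]
wrist_force: [0.0, 1.3, 6.7]
```

```bash
python3 -m handwheel '[{"dx":0,"dy":0,"dz":0,"ax":0,"ay":0,"az":0,"claw":0.8},{"dx":0,"dy":0,"dz":0,"ax":0,"ay":0,"az":0,"claw":0.8},{"dx":0,"dy":0,"dz":0,"ax":0,"ay":0,"az":0,"claw":0.8},{"dx":0,"dy":0,"dz":0,"ax":0,"ay":0,"az":0,"claw":0.8},{"dx":0,"dy":0,"dz":0,"ax":0,"ay":0,"az":0,"claw":0.8}]' | egrep 'tool|wrist|width|grasp'
python3 -m handwheel '[{"dx":0,"dy":0,"dz":-0.1,"ax":0,"ay":0,"az":0,"claw":0.8},{"dx":0,"dy":0,"dz":-0.4,"ax":0,"ay":0,"az":0,"claw":0.8},{"dx":0,"dy":0,"dz":-0.8,"ax":0,"ay":0,"az":0,"claw":0.8},{"dx":0,"dy":0,"dz":-1,"ax":0,"ay":0,"az":0,"claw":0.8}]' | egrep 'tool|wrist'
python3 - <<'E'
from plan import *
snap('scene','pics/s2.png')
a=np.radians(-19); U=np.array([np.cos(a),np.sin(a)]); V=np.array([-np.sin(a),np.cos(a)])
w=lambda u,v: tuple(U*u+V*v)
plan([(*w(.36,.036),.25,-109),(*w(.36,.036),.145,-109)])
E
```

```text
tool_pos: [0.5271, -0.1759, 0.1295]
wrist_force: [0.7, 0.2, 0.7]
width: 0.0729
grasp_force: 0.0
tool_pos: [0.5277, -0.1762, 0.2123]
wrist_force: [0.6, 0.1, 0.3]
wp (np.float64(0.3521071407762117), np.float64(-0.083165866883001), 0.25, -109) dx 0.097 dy -0.616 dz -0.112 az -0.785 dist mm 51
wp (np.float64(0.3521071407762117), np.float64(-0.083165866883001), 0.25, -109) dx 0.325 dy -0.532 dz -0.112 az -0.785 dist mm 51
wp (np.float64(0.3521071407762117), np.float64(-0.083165866883001), 0.25, -109) dx 0.504 dy -0.367 dz -0.112 az -0.785 dist mm 51
wp (np.float64(0.3521071407762117), np.float64(-0.083165866883001), 0.25, -109) dx 0.606 dy -0.146 dz -0.112 az -0.785 dist mm 51
wp (np.float64(0.3521071407762117), np.float64(-0.083165866883001), 0.145, -109) dx 0.000 dy 0.000 dz 0.656 az -0.000 dist mm 52
wp (np.float64(0.3521071407762117), np.float64(-0.083165866883001), 0.145, -109) dx 0.000 dy 0.000 dz 0.656 az -0.000 dist mm 52
```

View pics/s2.png

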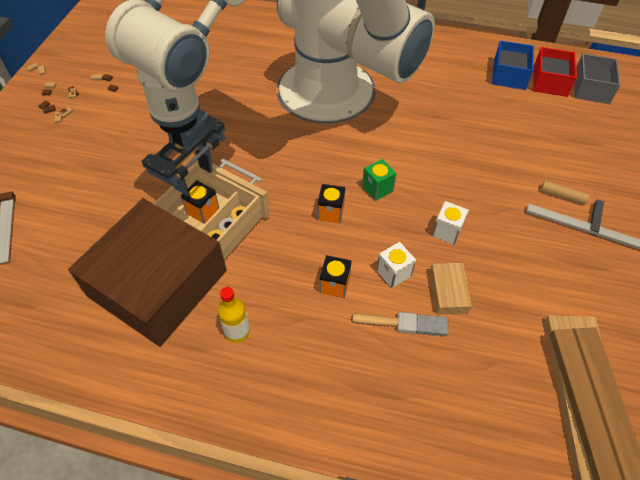

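Case stands upright in the compartment at (200,200), released. Now I'll move in front of the handle with fingers closed, and push the bar (u≈0.432 outer face, v≈0.036).

```bash
python3 -m handwheel '[{"dx":0.06,"dy":-0.3,"dz":0,"ax":0,"ay":0,"az":0,"claw":0.8},{"dx":0.13,"dy":-0.68,"dz":0,"ax":0,"ay":0,"az":0,"claw":0.8},{"dx":0.13,"dy":-0.68,"dz":0,"ax":0,"ay":0,"az":0,"claw":0.8}]' | egrep 'tool'
python3 -m handwheel '[{"dx":0.06,"dy":-0.34,"dz":0,"ax":0,"ay":0,"az":0,"claw":0},{"dx":0.13,"dy":-0.68,"dz":0,"ax":0,"ay":0,"az":0,"claw":0},{"dx":0.13,"dy":-0.68,"dz":0,"ax":0,"ay":0,"az":0,"claw":0}]' 10 | egrep 'tool'
python3 -m handwheel '[{"dx":0.06,"dy":-0.34,"dz":0,"ax":0,"ay":0,"az":0,"claw":0},{"dx":0.13,"dy":-0.68,"dz":0,"ax":0,"ay":0,"az":0,"claw":0},{"dx":0.13,"dy":-0.68,"dz":0,"ax":0,"ay":0,"az":0,"claw":0},{"dx":0.13,"dy":-0.68,"dz":0,"ax":0,"ay":0,"az":0,"claw":0},{"dx":0.13,"dy":-0.68,"dz":0,"ax":0,"ay":0,"az":0,"claw":0}]' | egrep 'tool|rot|width'
python3 -m handwheel '[{"dx":0,"dy":0,"dz":0.3,"ax":0,"ay":0,"az":0,"claw":0},{"dx":0,"dy":0,"dz":0.6,"ax":0,"ay":0,"az":0,"claw":0},{"dx":0,"dy":0,"dz":0.92,"ax":0,"ay":0,"az":0,"claw":0},{"dx":0,"dy":0,"dz":0.92,"ax":0,"ay":0,"az":0,"claw":0},{"dx":0,"dy":0,"dz":0.92,"ax":0,"ay":0,"az":0,"claw":0}]' | egrep 'tool|wrist|width'
python3 - <<'E'
from plan import *
im,d=snap('top','pics/t3.png')
P=pts('top',d,np.stack(np.meshgrid(np.arange(640),np.arange(480)),-1).reshape(-1,2)); np.save('P3.npy',P)
o=get_obs();a=np.radians(-19);p=o['tool_pos'];print('u',p[0]*np.cos(a)+p[1]*np.sin(a),'v',-p[0]*np.sin(a)+p[1]*np.cos(a))
u=P[:,:2]@[np.cos(a),np.sin(a)]; v=P[:,:2]@[-np.sin(a),np.cos(a)];z=P[:,2]
for lo,hi,zl,zh in((.5,.64,.085,.1),):
    m=(u>lo)&(u<hi)&(v>-.045)&(v<.05)&(z>zl)&(z<zh); print(m.sum(),cv2.minAreaRect(np.c_[u,v][m].astype(np.float32)*1000),np.median(z[m]))
E
```

```text
tool_pos: [0.4758, -0.1466, 0.2096]
tool_pos: [0.4282, -0.1194, 0.2096]
tool_pos: [0.3841, -0.094, 0.2098]
eef_rot: [0.814, 0.581, 0.0, 0.001]
width: 0.0119
tool_pos: [0.3833, -0.0937, 0.1361]
wrist_force: [0.6, -0.7, -0.2]
width: 0.0004
u 0.39316087503795716 v 0.03624896634672911
888 ((555.0498657226562, 4.412433624267578), (57.116943359375, 58.77478790283203), 0.7075026631355286) 0.09279279109790314
```

View pics/t3.png

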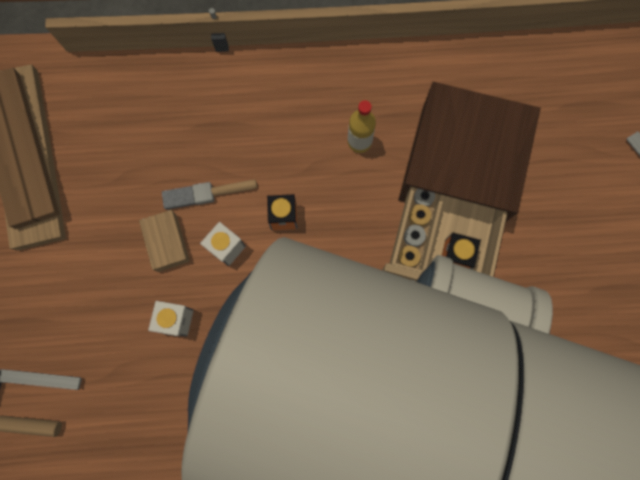

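The lid at (464,250) shows the case upright in the compartment, top at 0.093 m as expected. Now I'll push slowly at about 0.1 m/s.

```bash
python3 -m handwheel '[{"dx":0,"dy":0.1,"dz":0,"ax":0,"ay":0,"az":0,"claw":0},{"dx":0,"dy":0.17,"dz":0,"ax":0,"ay":0,"az":0,"claw":0},{"dx":0,"dy":0.24,"dz":0,"ax":0,"ay":0,"az":0,"claw":0},{"dx":0,"dy":0.31,"dz":0,"ax":0,"ay":0,"az":0,"claw":0},{"dx":0,"dy":0.39,"dz":0,"ax":0,"ay":0,"az":0,"claw":0},{"dx":0,"dy":0.48,"dz":0,"ax":0,"ay":0,"az":0,"claw":0},{"dx":0,"dy":0.58,"dz":0,"ax":0,"ay":0,"az":0,"claw":0},{"dx":0,"dy":0.68,"dz":0,"ax":0,"ay":0,"az":0,"claw":0},{"dx":0,"dy":0.79,"dz":0,"ax":0,"ay":0,"az":0,"claw":0},{"dx":0,"dy":0.9,"dz":0,"ax":0,"ay":0,"az":0,"claw":0},{"dx":0,"dy":1,"dz":0,"ax":0,"ay":0,"az":0,"claw":0}]' | egrep 'tool|wrist'
python3 -m handwheel '[{"dx":0,"dy":0.1,"dz":0,"ax":0,"ay":0,"az":0,"claw":0},{"dx":0,"dy":0.2,"dz":0,"ax":0,"ay":0,"az":0,"claw":0},{"dx":0,"dy":0.3,"dz":0,"ax":0,"ay":0,"az":0,"claw":0},{"dx":0,"dy":0.4,"dz":0,"ax":0,"ay":0,"az":0,"claw":0},{"dx":0,"dy":0.5,"dz":0,"ax":0,"ay":0,"az":0,"claw":0},{"dx":0,"dy":0.6,"dz":0,"ax":0,"ay":0,"az":0,"claw":0},{"dx":0,"dy":0.7,"dz":0,"ax":0,"ay":0,"az":0,"claw":0},{"dx":0,"dy":0.78,"dz":0,"ax":0,"ay":0,"az":0,"claw":0}]' | egrep 'tool|wrist'
python3 - <<'E'
from plan import *
o=get_obs();a=np.radians(-19);p=o['tool_pos'];print('u',p[0]*np.cos(a)+p[1]*np.sin(a),'v',-p[0]*np.sin(a)+p[1]*np.cos(a))
im,d=snap('scene','pics/s4.png')
E
```

```text
tool_pos: [0.4593, -0.1197, 0.1359]
wrist_force: [-1.0, 0.8, 1.4]
tool_pos: [0.5183, -0.14, 0.136]
wrist_force: [-0.9, 0.9, 0.8]
u 0.5356154461306948 v 0.03636745893199553
```

View pics/s4.png

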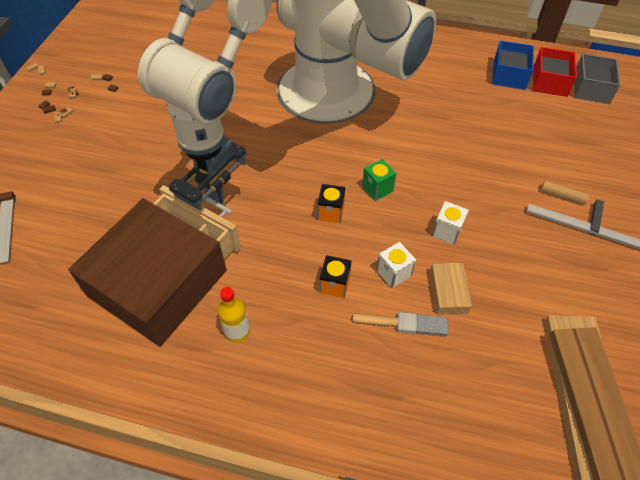

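The drawer is closing well and about 4 cm is still out. I'll continue, then take small steps until it stops.

```bash
python3 -m handwheel '[{"dx":0,"dy":0.08,"dz":0,"ax":0,"ay":0,"az":0,"claw":0},{"dx":0,"dy":0.16,"dz":0,"ax":0,"ay":0,"az":0,"claw":0},{"dx":0,"dy":0.24,"dz":0,"ax":0,"ay":0,"az":0,"claw":0},{"dx":0,"dy":0.32,"dz":0,"ax":0,"ay":0,"az":0,"claw":0},{"dx":0,"dy":0.38,"dz":0,"ax":0,"ay":0,"az":0,"claw":0}]' | egrep 'tool|wrist'
python3 -m handwheel '[{"dx":0,"dy":0.04,"dz":0,"ax":0,"ay":0,"az":0,"claw":0},{"dx":0,"dy":0.08,"dz":0,"ax":0,"ay":0,"az":0,"claw":0}]' | egrep 'tool|wrist'
python3 -m handwheel '[{"dx":0,"dy":0.03,"dz":0,"ax":0,"ay":0,"az":0,"claw":0},{"dx":0,"dy":0.05,"dz":0,"ax":0,"ay":0,"az":0,"claw":0}]' | egrep 'tool|wrist'
python3 -m handwheel '[{"dx":0,"dy":0.03,"dz":0,"ax":0,"ay":0,"az":0,"claw":0},{"dx":0,"dy":0.05,"dz":0,"ax":0,"ay":0,"az":0,"claw":0}]' | egrep 'tool|wrist'
```

```text
tool_pos: [0.5469, -0.1498, 0.136]
wrist_force: [-0.8, -0.6, 0.5]
tool_pos: [0.5526, -0.1517, 0.136]
wrist_force: [-1.0, -0.0, 0.8]
tool_pos: [0.5563, -0.153, 0.136]
wrist_force: [-1.6, -0.8, 0.6]
tool_pos: [0.5601, -0.1543, 0.136]
wrist_force: [-1.1, -0.1, 0.2]
```

```bash
for i in 1; do
python3 -m handwheel '[{"dx":0,"dy":0.03,"dz":0,"ax":0,"ay":0,"az":0,"claw":0},{"dx":0,"dy":0.05,"dz":0,"ax":0,"ay":0,"az":0,"claw":0}]' | egrep 'tool|wrist'
python3 -m handwheel '[{"dx":0,"dy":0.02,"dz":0,"ax":0,"ay":0,"az":0,"claw":0},{"dx":0,"dy":0.03,"dz":0,"ax":0,"ay":0,"az":0,"claw":0}]' | egrep 'tool|wrist'
done
python3 - <<'E'
from plan import *
o=get_obs();a=np.radians(-19);p=o['tool_pos'];print('u',p[0]*np.cos(a)+p[1]*np.sin(a))
im,d=snap('scene'); cv2.imwrite('pics/s5.png',cv2.resize(im[140:360,50:290,::-1],(640,587),interpolation=cv2.INTER_CUBIC))
E
```

```text
tool_pos: [0.562, -0.1549, 0.1357]
wrist_force: [-18.1, 6.3, 17.5]
tool_pos: [0.5623, -0.155, 0.1357]
wrist_force: [-28.3, 7.6, 25.6]
u 0.5821612335208157
```

View pics/s5.png

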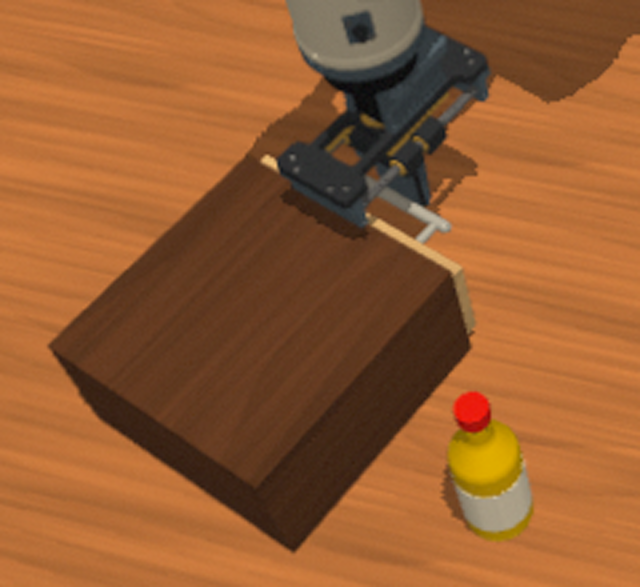

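The drawer front is flush against the chest and the push met the stop. Now backing off and up.

```bash
python3 -m handwheel '[{"dx":0,"dy":-0.05,"dz":0,"ax":0,"ay":0,"az":0,"claw":0},{"dx":0,"dy":-0.2,"dz":0,"ax":0,"ay":0,"az":0,"claw":0},{"dx":0,"dy":-0.6,"dz":0,"ax":0,"ay":0,"az":0,"claw":0},{"dx":0,"dy":-0.6,"dz":0,"ax":0,"ay":0,"az":0,"claw":0}]' | egrep 'tool|wrist'
python3 -m handwheel '[{"dx":0,"dy":-0.3,"dz":-0.5,"ax":0,"ay":0,"az":0,"claw":0},{"dx":0,"dy":-0.6,"dz":-1,"ax":0,"ay":0,"az":0,"claw":0},{"dx":0,"dy":-0.6,"dz":-1,"ax":0,"ay":0,"az":0,"claw":0},{"dx":0,"dy":-0.6,"dz":-1,"ax":0,"ay":0,"az":0,"claw":0}]' | egrep 'tool|wrist'
python3 -m handwheel '[{"dx":1,"dy":-0.6,"dz":-0.3,"ax":0,"ay":0,"az":0,"claw":0},{"dx":1,"dy":-0.6,"dz":-0.3,"ax":0,"ay":0,"az":0,"claw":0},{"dx":1,"dy":-0.6,"dz":-0.3,"ax":0,"ay":0,"az":0,"claw":0},{"dx":1,"dy":-0.6,"dz":-0.3,"ax":0,"ay":0,"az":0,"claw":0},{"dx":1,"dy":-0.6,"dz":-0.3,"ax":0,"ay":0,"az":0,"claw":0},{"dx":1,"dy":-0.6,"dz":-0.3,"ax":0,"ay":0,"az":0,"claw":0}]' | egrep 'time|tool|wrist'
python3 - <<'E'
from plan import *
im,d=snap('scene','pics/s6.png')
im,d=snap('top')
P=pts('top',d,np.stack(np.meshgrid(np.arange(640),np.arange(480)),-1).reshape(-1,2));a=np.radians(-19)
u=P[:,:2]@[np.cos(a),np.sin(a)]; v=P[:,:2]@[-np.sin(a),np.cos(a)];z=P[:,2]
for n,m in(('front',(z>.098)&(z<.1085)&(u>.55)&(u<.68)&(v>-.06)&(v<.13)),('top',(z>.112)&(z<.119)&(u>.6)&(u<.9)&(v>-.06)&(v<.13))): print(n,m.sum(),np.percentile(u[m],[1,50,99]) if m.sum() else '')
E
```

```text
tool_pos: [0.5174, -0.1394, 0.1357]
wrist_force: [-0.4, 0.4, -0.3]
tool_pos: [0.4758, -0.1253, 0.217]
wrist_force: [0.5, -0.1, -0.8]
time: 16.05
tool_pos: [0.4562, -0.0347, 0.2394]
wrist_force: [-0.4, -0.7, 0.3]
front 130 [0.63617099 0.64444736 0.6476685 ]
top 9889 [0.64851146 0.75701743 0.86949422]
```

View pics/s6.png

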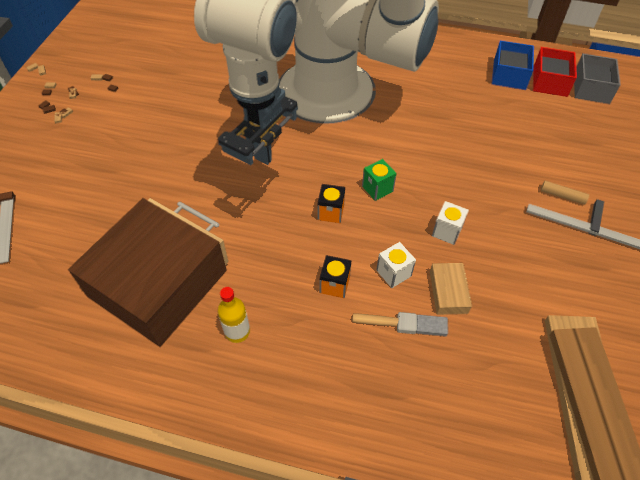

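The drawer is flush, both empty cases stand at (331,203) and (336,276), and the robot is clear of everything. Handing in.

```bash
python3 -c "
from rig import ticket
print(ticket.sign_off())"
```

```text
the job is handed in; nothing more can be done
None
```

The job is handed in: the case that weighed about 4 N (an empty one is 1.1 N) stands upright in the shut drawer. I never lifted the other two cases, which still stand upright on the bench, and the glue bottle, offcut and brush were not touched; the sign-off gave no verdict.

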